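# Unlock the plane-blade drawer with its key

### The job

Take the red-headed key out of its wooden block, push it fully home in the lock on top of the blue blade cabinet, feeling gently for the keyhole since the lock sits a little off its place, and turn it clockwise until the hidden bolt lets the drawer spring open. Leave the key standing in the lock, do not force it, and leave the tools lying around where they are.

Things in the scene. Friction and masses are not known exactly. Their poses are not given: they have to be found in the camera images.
- key_bow (a point): Centre of the key's red plastic head: 12 mm thick along x, 34 mm wide along y, 32 mm tall along z (up). A 6 mm round steel shaft runs down from it to a flat bit. The key weighs about 70 g and is the same after a half turn about z. At the start it stands upright, bit down, 20 mm deep in a loose slot of its block, its head 12 mm clear of the block
- key_tip (a point): Centre of the key's lower end, 48 mm below the centre of its head: the flat end of the steel bit, 6 mm thick along x, 24 mm wide along y, 8 mm tall with square edges. x, y, z as for the head
- key_block: Fixed beech block 60 (x) x 70 (y) x 30 mm tall that holds the key, slot along its y axis; origin at the centre of its underside
- cabinet: Fixed blue steel blade cabinet, 200 mm deep (x), 220 mm wide (y), 90 mm tall; origin at the centre of its underside; the drawer front is its -x side. On its flat deck stands the lock, an aluminium housing 60 (x) x 66 (y) x 26 mm tall
- lock_place (a point): Where the keyhole's mouth should be: on the housing's flat top, 116 mm above the cabinet's base, 30 mm in front of its middle; axes as the cabinet. The housing was fitted carelessly: the true keyhole, at the middle of the housing, is up to 7 mm off this point in x and up to 7 mm off in y (same height, not turned), rigid there. It is a slot 9.5 (x) x 27.5 mm (y)
- lock_floor (a point): Nominal floor of the lock, 18 mm straight below the keyhole's mouth: the key is home with its tip on it. The top plate is 8 mm thick; the bit can turn only when wholly under it, its tip within 2 mm of the floor. Turned clockwise seen from above: play at first, then a friction of about 0.06 N m, a stop at 1.4 to 1.8 rad. The bolt clears at about 0.9 to 1.4 rad and stays clear; the turned key cannot come out
- drawer (a joint): The cabinet's drawer: 0 m shut; 0.045 m fully sprung out towards the cabinet's -x. A spring throws it out by itself when the bolt is clear
- tape_mid (a point): Leave alone: the yellow tape measure (62 x 36 mm, 58 mm tall), standing on the rear of the cabinet's deck; its centre, 29 mm over the deck
- glue_mid (a point): Leave alone: the white glue bottle with a black cap (66 mm across, 170 mm tall); its centre, half-way up
- plane_mid (a point): Leave alone: the wooden hand plane (240 x 58 mm, 130 mm tall); centre of its body, 28 mm up
- screwdriver_mid (a point): Leave alone: the screwdriver with a yellow handle (200 mm long, 26 mm thick), lying; its centre
- sander_mid (a point): Leave alone: the cork sanding block (110 x 65 x 37 mm); its centre
- square_mid (a point): Leave alone: the steel try square lying flat (stock 140 x 30 x 16 mm, blade 250 mm); centre of its stock
Things that resemble listed ones, but are neither listed nor needed, are in the scene too. Of the things shaped like the part that bears key_bow, the red one is meant.

How it is judged:
On the way, in this order (a step that is already met when the one before it is completed fails the run):
1. the key stands fully home in the lock, the drawer still shut (z of key_bow in the frame of cabinet between 0.13 and 0.149 m and x of key_bow in the frame of cabinet between -0.043 and -0.017 m and y of key_bow in the frame of cabinet between -0.013 and 0.013 m and value of joint drawer below 0.003 m), for 0.1 s.
2. the turned key has released the bolt and the drawer has sprung out (value of joint drawer above 0.035 m), for 0.2 s.
At the end, for the whole second after the job is handed in: The drawer stands at least 35 mm out; the key stands in the lock, at rest, released, its head's centre less than 152 mm above the cabinet's base and leaning less than about 28 degrees (value of joint drawer above 0.035 m and z of key_bow in the frame of cabinet between 0.13 and 0.152 m and horizontal distance between key_bow and cabinet below 0.06 m and angle between key_bow's own z axis and vertical below 0.5 rad and linear speed of key below 0.02 m/s); the robot touches nothing.
It fails at once if the key is forced: pressed or twisted against the lock with more than 30 N (contact force between key and cabinet above 30 N).
It fails at once if the fingers or arm press on the cabinet with more than 25 N (contact force between the arm and cabinet above 25 N).
It fails at once if a tool or bottle lying around is moved by more than 25 mm (distance of any of tape_mid, glue_mid, plane_mid, screwdriver_mid, sander_mid, square_mid from where it was at the start of the episode above 0.025 m).
It also fails if it takes over 64 s, if anything falls off the work surface, if the arm or the gripper's body presses on something with over 40 N, if the wrist force passes 120 N, or if a joint passes its speed limit or range.

### The arm

A 6-joint arm with a two-finger parallel gripper is mounted at the origin on the work surface. World frame = base frame: x ahead of the robot, y to its left, z up, the work surface at z = 0. Lengths are in m, angles in rad, forces in N, time in s.
With the tool pointing down it reaches from about 0.275 to 0.775 m from the base axis. Payload 14.6 kg.
Tool frame: the origin (TCP) lies between the finger pads; the fingertips stand 19 mm ahead of it and the grasp point (between the pads) is the TCP; z points along the fingers, y is the line along which they close (so a half turn about z gives the same grasp; the last joint's range is limited). The gripper opens to 85 mm and grips with 20 to 120 N. Pads are 22 mm wide; open, the fingers measure 114 mm over their backs; the gripper's body (76 mm by 85 mm) begins 54 mm behind the grasp point. The pads swing forward as they close: fully open they stand 13 mm farther back than shut.
Start: joints at [1.188, 0.263, -0.048, 1.259, 0, 1.415], TCP at [0.119, 0.511, 0.25] pointing down, gripper open.
Joint ranges: [-2.65, 2.65], [-0.89, 1.7], [-1.18, 1.37], [-2.13, 2.11], [-1.35, 1.29], [-3.14, 3.14]. Speed limits (rad/s): [1.89, 1.89, 2.57, 2.79, 3.14, 3.14].

### API

Orientations are given as a unit quaternion [x, y, z, w].
In Python, from bench import arm gives the robot as it stands.
- The arm moves only by the tool send_rows, never from a script. Its argument "motion" is a list of rows, each a list of 3 entries, a list of its own where there are three numbers: the shift along the world's x, y, z in m, then the turn, a rotation vector about the world's x, y, z in units of 6 degrees (1.0 is 6 degrees), then the finger opening in m, from 0 to 0.0854. In form: [[[tx, ty, tz], [ax, ay, az], hand], ...]. A call has 1 to 5 rows; each row shifts and turns the commanded pose from where the row before left it; what a row does not reach is not made up. A row lasts 1/10 s, in which the tool goes at most 50 mm and 8.59 degrees, less where a joint would pass 70% of its speed; a pose out of reach is approached as far as the arm can. A call with a gripper value outside its range is refused whole. The fingers move at their own pace and stop on an object; "squeeze" is the grip in N (left out, the last holds). Time passes only in rows, so rows that do not move let the fingers close. It gives the time, the measured TCP pose, the force, the opening and the grip force at its end, in the units of the state.
- arm.sense(): the state, without advancing time (a new reading comes with each control period).
- arm.capture(name): name is "scene" or "top" or "wrist"; returns the picture (400x640x3 uint8, red, green, blue); there is no depth.
- arm.camera_info(name): a dict with "mtx" (3x3 intrinsics, pixels), "k1" (the pictures are not rectified: a ray, as slopes to the right and down, at radius r is drawn at 1 + k1 r^2 times it, then the intrinsics apply), "R" (3x3) and "t" (3): a world point X has camera coordinates R X + t; the wrist camera has in their place "hand_eye" (4x4, takes a point from camera to tool coordinates, whose origin is the TCP and whose axes are the flange's). Camera axes: x right, y down, z forward; pixel columns grow to the right and rows downward; lengths in m; the calibration is good to about 2 mm. A picture is of the moment at which its call begins: read the wrist's pose just before it. camera_info takes no time and is no camera call.
- arm.hand_in(): hands the job in; it is judged then, once.
Trained networks look in the newest picture that a camera, given by its name, has taken for a name from the list of things; names that differ only in an ending like _2 or _b are one class to them, and where a whole thing is asked for, a point or a joint stands for the part that bears it (a point fixed in the world has none). Each returns a list of dicts, best first, with "conf" (0 to 1); they miss things now and then, are a little off and sometimes report something else, mostly with a low value. They report only what shows in the picture. A call takes as long as a camera call. They do not tell look-alikes from the thing itself.
- arm.recognise(camera, target): "xy" ([column, row] in pixels, amid what is visible of it).
- arm.silhouettes(camera, target): "pixels" (400x640 bool, what is visible of it) and "xy" ([column, row] in pixels, amid what is visible of it).
- arm.tip_of(camera, target): "xy" ([column, row] in pixels: a listed point, or the origin of a listed thing).
The state is a dict: "time": time; "qpos": joint angles; "joint_velocities": joint speeds; "joint_efforts": joint torques, N m; "tcp_pos": TCP position; "tool_rot": TCP orientation; "wrist_force": force on the tool from outside, world axes, zero at the start; "ft_torque": the same for the moment, N m; "width": finger opening in m; "gripper_force": force on a finger pad.
Only numpy, scipy, OpenCV 4.12 (cv2) and the standard library are available. Lean on these libraries where they do the work, as an engineer would, in place of code of your own. Each camera call takes 0.05 s, during which the arm holds its last target. There are 200 camera calls.

## Working session

There is one attempt and no reset: what is moved stays moved. The work goes in short steps, Python scripts to look and compute and a tool call to move; the robot and the scene stay as the last step left them, time stands still between calls to the robot, and variables do not carry over. Pictures are saved under pics/ and viewed, at most 10 in all, crops included, and the job is handed in when it is done.

Besides the shell and the picture viewer there is one more tool, called after "Call:" as a command line: name --argument value ..., lists and objects as JSON in quotes. send_rows: Moves the arm, as the interface text tells. Its arguments: {"type":"object","properties":{"motion":{"type":"array"},"squeeze":{"type":"number"}},"required":["motion"]}

```bash
ls; mkdir -p pics; cat > h.py <<'E'
import numpy as np, cv2
from scipy.spatial.transform import Rotation as Rn
from bench import arm
def cam(n,s=None):
    c=arm.camera_info(n)
    if 'R' in c: R=np.array(c['R']);t=np.array(c['t'])
    else:
        s=s or arm.sense(); T=np.eye(4);T[:3,:3]=Rn.from_quat(s['tool_rot']).as_matrix();T[:3,3]=s['tcp_pos']
        W=np.linalg.inv(T@np.array(c['hand_eye']));R=W[:3,:3];t=W[:3,3]
    return np.array(c['mtx']),np.array([c['k1'],0,0,0.]),R,t
def ray(C,xy):
    K,d,R,t=C;p=cv2.undistortPoints(np.array([[xy]],float),K,d)[0,0]
    return -R.T@t, R.T@np.array([p[0],p[1],1.])
def onz(C,xy,z):
    o,v=ray(C,xy);return o+v*(z-o[2])/v[2]
def tri(obs):
    A=np.zeros((3,3));b=np.zeros(3)
    for C,xy in obs:
        o,v=ray(C,xy);v/=np.linalg.norm(v);P=np.eye(3)-np.outer(v,v);A+=P;b+=P@o
    return np.linalg.solve(A,b)
def proj(C,X):
    K,d,R,t=C;return cv2.projectPoints(np.array(X,float).reshape(-1,1,3),cv2.Rodrigues(R)[0],t,K,d)[0][:,0]
def save(n,im): cv2.imwrite('pics/'+n,im[...,::-1])
E
python3 - <<'E'
from h import *
a=[arm.capture(n) for n in('scene','top')]
save('a.png',cv2.resize(np.vstack(a),(480,600),interpolation=cv2.INTER_AREA) if 0 else np.vstack([cv2.resize(x,(480,300),interpolation=cv2.INTER_AREA) for x in a]))
np.set_printoptions(precision=3,suppress=True)
for n in('scene','top'):
    C=cam(n);print(n,-C[2].T@C[3])
    for t in('key_bow','key_tip','key_block','cabinet','lock_place','tape_mid','glue_mid'):
        print(t,[(np.round(r['xy']).tolist(),round(r['conf'],2)) for r in arm.tip_of(n,t)][:4])
print(arm.sense())
E
```

```text
pics
scene [1.159 0.479 0.936]
key_bow [([370.0, 253.0], 0.6), ([387.0, 232.0], 0.51), ([351.0, 288.0], 0.41)]
key_tip [([385.0, 243.0], 0.54), ([351.0, 298.0], 0.52), ([370.0, 268.0], 0.44)]
key_block [([367.0, 268.0], 0.58)]
cabinet [([243.0, 202.0], 0.77)]
lock_place [([251.0, 167.0], 0.61)]
tape_mid [([216.0, 178.0], 0.94), ([491.0, 245.0], 0.47)]
glue_mid [([474.0, 319.0], 0.66)]
top [0.426 0.003 1.301]
key_bow [([258.0, 158.0], 0.45), ([259.0, 186.0], 0.39), ([264.0, 209.0], 0.37)]
key_tip [([263.0, 184.0], 0.63), ([260.0, 163.0], 0.55)]
key_block [([258.0, 191.0], 0.73)]
cabinet [([373.0, 176.0], 0.9)]
lock_place [([380.0, 179.0], 0.9), ([314.0, 203.0], 0.58)]
tape_mid [([390.0, 155.0], 0.77), ([374.0, 183.0], 0.72)]
glue_mid [([173.0, 177.0], 0.93)]
{'time': 0.8, 'qpos': array([ 1.188,  0.263, -0.048,  1.259,  0.   ,  1.415]), 'joint_velocities': array([ 0.001, -0.   ,  0.   ,  0.001,  0.001,  0.001]), 'joint_efforts': array([  0.003, -63.738,  38.477,   0.001,   0.   ,  -0.   ]), 'tcp_pos': array([0.119, 0.511, 0.25 ]), 'tool_rot': array([0.114, 0.994, 0.   , 0.   ]), 'wrist_force': array([-0.094, -0.074,  0.012]), 'ft_torque': array([-0.003, -0.037,  0.047]), 'gripper_force': 0.0, 'width': 0.08549015824603354}
```

View pics/a.png

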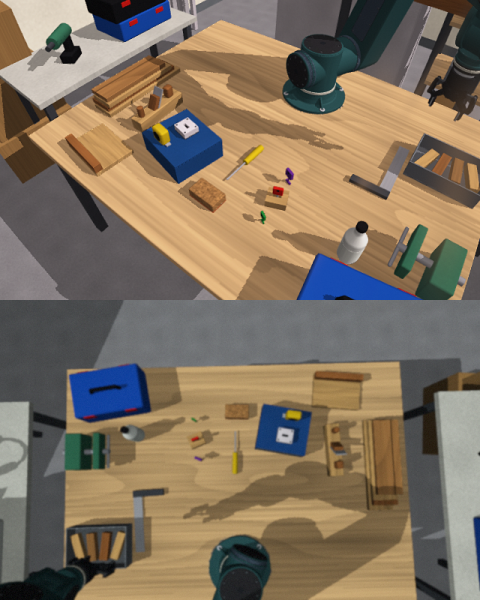

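```bash
python3 - <<'E'
from h import *
a=arm.capture('scene')[120:330,180:420]; b=arm.capture('top')[120:240,230:430]
save('b.png',np.vstack([cv2.resize(a,(560,370),interpolation=cv2.INTER_CUBIC)[:250*2][:370],cv2.resize(b,(560,230) if 0 else (560,230),interpolation=cv2.INTER_CUBIC)]))
E
```

```text
(no output)
```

View pics/b.png

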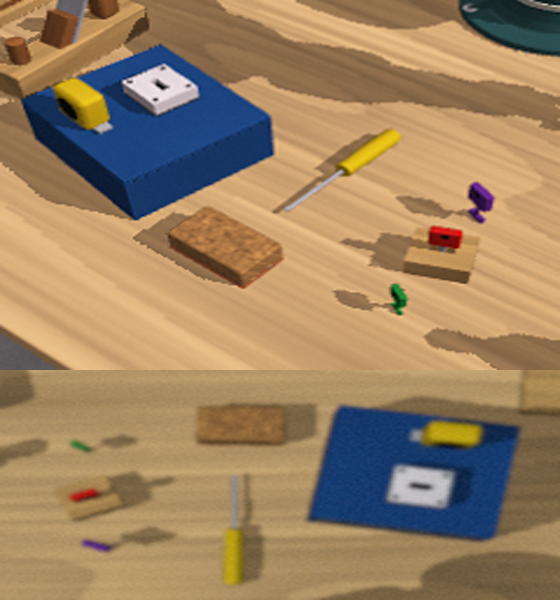

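Candidates for the key (scene view): red head (370,253) standing in the block, purple look-alike (387,232), green look-alike (351,288). I choose the red one, and the crop shows that it is the one in the beech block. The lock is the white housing at scene (251,167), top (380,179).

```bash
python3 - <<'E'
from h import *
np.set_printoptions(precision=4,suppress=True)
S=cam('scene');T=cam('top');ims={n:arm.capture(n) for n in('scene','top')}
def cent(n,near):
    h=cv2.cvtColor(ims[n],cv2.COLOR_RGB2HSV);m=(((h[...,0]<6)|(h[...,0]>174))&(h[...,1]>170)&(h[...,2]>70)).astype(np.uint8)
    k,l,st,c=cv2.connectedComponentsWithStats(m)
    i=min(range(1,k),key=lambda i:np.hypot(*(c[i]-near))-st[i,4]*.0);return c[i],st[i],np.argwhere(l==i)[:,::-1]
a,sa,_=cent('scene',(370,253));b,sb,pt=cent('top',(259,186))
print(a,sa,b,sb);X=tri([(S,a),(T,b)]);print('bow',X,proj(S,X),proj(T,X))
r=cv2.fitLine(pt.astype(np.float32),2,0,.01,.01).ravel()
p=onz(T,b,X[2]+.0);q=onz(T,b+10*r[:2],X[2]);print('key y-axis yaw(deg)',np.degrees(np.arctan2(*(q-p)[1::-1])))
for t in('cabinet','lock_place','key_block'):
    A=arm.tip_of('scene',t)[0]['xy'];B=arm.tip_of('top',t)[0]['xy'];X=tri([(S,A),(T,B)]);print(t,X,proj(S,X)-A,proj(T,X)-B)
for z in (.116,): print(onz(T,(380,179),z))
# blue cabinet deck outline in top
h=cv2.cvtColor(ims['top'],cv2.COLOR_RGB2HSV);m=((abs(h[...,0].astype(int)-108)<12)&(h[...,1]>140)).astype(np.uint8);m[:,:300]=0
m=cv2.morphologyEx(m,cv2.MORPH_CLOSE,np.ones((15,15)));k,l,st,c=cv2.connectedComponentsWithStats(m);i=1+np.argmax(st[1:,4])
cc=max(cv2.findContours((l==i).astype(np.uint8),0,1)[0],key=cv2.contourArea);ap=cv2.approxPolyDP(cc,6,True)[:,0];print(ap)
for p in ap: print(onz(T,p.astype(float),.09))
E
```

```text
[370.3731 254.1791] [364 248  14  13 134] [259.6552 184.9655] [256 183   9   5  29]
bow [0.5863 0.1883 0.0583] [[370.8417 254.1984]] [[259.9369 184.7884]]
key y-axis yaw(deg) -69.99937237201695
cabinet [ 0.6183 -0.2025  0.0128] [[-1.2165 -0.1686]] [[-0.754   0.6238]]
lock_place [ 0.5919 -0.1976  0.1349] [[0.3084 0.0442]] [[ 0.1968 -0.1656]]
key_block [ 0.5815  0.1909 -0.0031] [[1.0723 0.0435]] [[ 0.6407 -0.4063]]
[ 0.5876 -0.2093  0.116 ]
[[352 140]
 [341 196]
 [405 206]
 [414 151]
 [403 148]
 [400 160]
 [385 160]
 [383 144]]
[ 0.7246 -0.1256  0.09  ]
[ 0.538 -0.083  0.09 ]
[ 0.4994 -0.293   0.09  ]
[ 0.6821 -0.3309  0.09  ]
[ 0.6932 -0.2947  0.09  ]
[ 0.653 -0.283  0.09 ]
[ 0.6543 -0.2331  0.09  ]
[ 0.7084 -0.2285  0.09  ]
```

Call:
send_rows --motion '[[[0.023,-0.016,0],[0,0,1.02],0.06],[[0.023,-0.016,0],[0,0,1.02],0.06],[[0.023,-0.016,0],[0,0,1.02],0.06],[[0.023,-0.016,0],[0,0,1.02],0.06],[[0.023,-0.016,0],[0,0,1.02],0.06]]' --squeeze 30

```text
time: 1.8
tcp_pos: [0.2344, 0.4307, 0.2504]
tool_rot: [-0.155, 0.988, 0.0, 0.0]
wrist_force: [-0.2, 0.7, 0.3]
width: 0.0599
gripper_force: 0.0
```

```bash
python3 -c "
from h import *
s=arm.sense();print(s['qpos'],s['tcp_pos'],Rn.from_quat(s['tool_rot']).as_matrix()[:,1]);print(arm.camera_info('wrist')['hand_eye'])"
```

```text
[ 9.06077099e-01  2.03560952e-01 -1.29449278e-01  1.23754247e+00
 -2.33619768e-06  5.95309093e-01] [0.23440197 0.43073669 0.25035741] [-3.05789954e-01  9.52098989e-01  1.34683618e-04]
[[-1.61122521e-04 -9.47724296e-01 -3.19090319e-01  8.22819173e-02]
 [ 9.99999778e-01  5.38147374e-05 -6.64777356e-04  9.92344727e-04]
 [ 6.47197414e-04 -3.19090356e-01  9.47724077e-01 -1.24424497e-01]
 [ 0.00000000e+00  0.00000000e+00  0.00000000e+00  1.00000000e+00]]
```

Call:
send_rows --motion '[[[0.023,-0.016,0],[0,0,1.02],0.06],[[0.023,-0.016,0],[0,0,1.02],0.06],[[0.023,-0.016,0],[0,0,1.02],0.06],[[0.023,-0.016,0],[0,0,1.02],0.06],[[0.023,-0.016,0],[0,0,1.02],0.06]]'

```text
time: 2.3
tcp_pos: [0.3495, 0.3507, 0.2504]
tool_rot: [-0.41, 0.912, 0.0, 0.0]
wrist_force: [0.2, 0.8, -0.2]
width: 0.0602
gripper_force: 0.0
```

Call:
send_rows --motion '[[[0.023,-0.016,0],[0,0,1.02],0.06],[[0.023,-0.016,0],[0,0,1.02],0.06],[[0.023,-0.016,0],[0,0,1.02],0.06],[[0.023,-0.016,0],[0,0,1.02],0.06],[[0.023,-0.016,0],[0,0,1.02],0.06]]'

```text
time: 2.8
tcp_pos: [0.4645, 0.2706, 0.2503]
tool_rot: [-0.636, 0.772, -0.0, 0.0]
wrist_force: [-0.1, -0.2, 0.2]
width: 0.0602
gripper_force: 0.0
```

Call:
send_rows --motion '[[[0.023,-0.016,0],[0,0,1.02],0.06],[[0.023,-0.016,0],[0,0,1.02],0.06],[[0.023,-0.016,0],[0,0,1.02],0.06],[[0.023,-0.016,0],[0,0,1.02],0.06],[[0,0,0],[0,0,0],0.06]]'

```text
time: 3.3
tcp_pos: [0.5578, 0.2057, 0.2496]
tool_rot: [0.784, -0.621, 0.0, 0.0]
wrist_force: [-0.7, 0.2, -0.2]
width: 0.0601
gripper_force: 0.0
```

```bash
cat > key.py <<'E'
from h import *
import sys
np.set_printoptions(precision=4,suppress=True)
s=arm.sense();im=arm.capture('wrist');C=cam('wrist',s);save(sys.argv[1],im)
R=Rn.from_quat(s['tool_rot']).as_matrix();print(s['qpos'],s['tcp_pos'],np.degrees(np.arctan2(R[1,1],R[0,1])))
h=cv2.cvtColor(im,cv2.COLOR_RGB2HSV);m=(((h[...,0]<6)|(h[...,0]>174))&(h[...,1]>150)&(h[...,2]>50)).astype(np.uint8)
k,l,st,c=cv2.connectedComponentsWithStats(m);i=1+np.argmax(st[1:,4]);print(st[i],c[i])
pts=np.argwhere(l==i)[:,::-1].astype(np.float32)
print('c@.058',onz(C,c[i],.058),'c@.074',onz(C,c[i],.074))
for z in(.074,):
    q=np.array([onz(C,p,z)[:2] for p in cv2.convexHull(pts)[:,0]],np.float32);r=cv2.minAreaRect(q);print(z,r)
for t in('key_bow','key_block','key_tip'):
    for d in arm.tip_of('wrist',t)[:2]: print(t,d['xy'],d['conf'],onz(C,d['xy'],{'key_bow':.058,'key_block':0,'key_tip':.01}[t]))
E
python3 key.py w1.png
```

```text
[ 0.2165  0.3848  0.1326  1.3186 -0.0004 -1.5862] [0.5578 0.2057 0.2496] -166.71281272173655
[295 149  15  33 351] [301.9601 164.8974]
c@.058 [0.5857 0.1878 0.058 ] c@.074 [0.5852 0.1847 0.074 ]
0.074 ((0.5850123167037964, 0.18514694273471832), (0.012268074788153172, 0.03508491814136505), 21.265634536743164)
key_bow [221.3, 151.0] 0.66 [0.6761 0.1931 0.058 ]
key_bow [300.3, 163.7] 0.63 [0.5878 0.1869 0.058 ]
key_block [305.4, 159.2] 0.66 [0.5846 0.1905 0.    ]
key_tip [233.6, 146.1] 0.78 [0.6768 0.1934 0.01  ]
key_tip [377.3, 165.5] 0.66 [0.4916 0.1753 0.01  ]
```

View pics/w1.png

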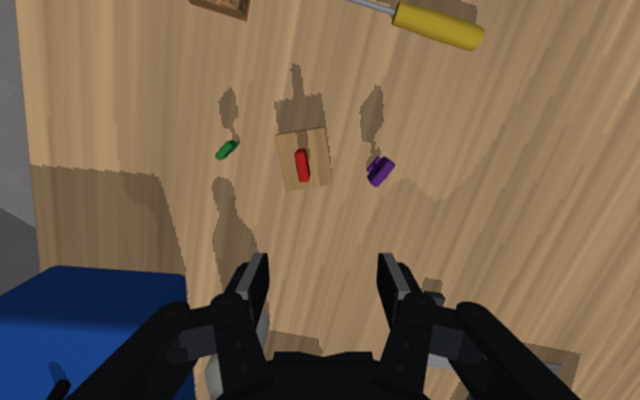

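The wrist picture shows the red key in the block at (302,165), the purple and green look-alikes on either side at (380,170) and (227,150), and nothing close to the fingers' path.

Call:
send_rows --motion '[[[0.007,-0.005,-0.025],[0,0,0.4],0.05],[[0.007,-0.005,-0.025],[0,0,0.4],0.05],[[0.007,-0.005,-0.025],[0,0,0.4],0.05],[[0.006,-0.004,-0.025],[0,0,0.13],0.05],[[0,0,0],[0,0,0],0.05]]'

```text
time: 4.0
tcp_pos: [0.581, 0.1884, 0.1478]
tool_rot: [0.825, -0.565, -0.002, 0.002]
wrist_force: [0.5, -0.8, 0.3]
width: 0.05
gripper_force: 0.0
```

```bash
python3 key.py w2.png
```

```text
[ 0.1803  0.4569 -0.0292  1.0891 -0.     -1.7604] [0.581  0.1884 0.1478] -158.8069089811291
[310 190  15  50 690] [317.4652 214.5928]
c@.058 [0.5849 0.1882 0.058 ] c@.074 [0.5868 0.1826 0.074 ]
0.074 ((0.5869534015655518, 0.1831948608160019), (0.010421950370073318, 0.0391966737806797), 21.27657699584961)
key_bow [417.1, 235.5] 0.88 [0.5009 0.1757 0.058 ]
key_bow [211.6, 172.4] 0.82 [0.6733 0.1852 0.058 ]
key_block [319.3, 194.5] 0.86 [0.5839 0.1878 0.    ]
key_tip [406.7, 214.2] 0.77 [0.4967 0.1728 0.01  ]
key_tip [223.5, 168.9] 0.71 [0.6778 0.1941 0.01  ]
```

Call:
send_rows --motion '[[[0.001,0,-0.01],[0,0,0],0.05],[[0,0,0],[0,0,0],0.05],[[0,0,0],[0,0,0],0.05]]'

```text
time: 4.5
tcp_pos: [0.5834, 0.1885, 0.1403]
tool_rot: [0.825, -0.565, -0.0, 0.0]
wrist_force: [-0.3, 1.0, 0.6]
width: 0.0498
gripper_force: 0.0
```

Call:
send_rows --motion '[[[0.002,-0.0015,-0.02],[0,0,0],0.05],[[0,0,-0.02],[0,0,0],0.05],[[0,0,-0.02],[0,0,0],0.05],[[0,0,-0.015],[0,0,0],0.05],[[0,0,-0.005],[0,0,0],0.05]]'

```text
time: 5.0
tcp_pos: [0.5849, 0.1868, 0.0591]
tool_rot: [0.825, -0.565, -0.001, 0.001]
wrist_force: [-0.1, 0.2, -0.0]
width: 0.0501
gripper_force: 0.0
```

Call:
send_rows --motion '[[[0,0,0],[0,0,0],0.0],[[0,0,0],[0,0,0],0.0],[[0,0,0],[0,0,0],0.0],[[0,0,0],[0,0,0],0.0],[[0,0,0],[0,0,0],0.0]]' --squeeze 40

```text
time: 5.5
tcp_pos: [0.5861, 0.1871, 0.0612]
tool_rot: [0.825, -0.565, 0.001, -0.001]
wrist_force: [0.7, 0.3, 6.9]
width: 0.0114
gripper_force: 43.1
```

Call:
send_rows --motion '[[[0,0,0.005],[0,0,0],0.0],[[0,0,0.01],[0,0,0],0.0],[[0,0,0.01],[0,0,0],0.0],[[0,0,0.025],[0,0,0],0.0],[[0,0,0.03],[0,0,0],0.0]]'

```text
time: 6.0
tcp_pos: [0.5851, 0.1868, 0.1413]
tool_rot: [0.825, -0.565, -0.0, 0.0]
wrist_force: [1.2, -0.1, -0.5]
width: 0.0112
gripper_force: 42.0
```

Call:
send_rows --motion '[[[0,0,0.03],[0,0,0],0.0],[[0,0,0.03],[0,0,0],0.0],[[0,0,0.03],[0,0,0],0.0],[[0,0,0.02],[0,0,0],0.0],[[0,0,0],[0,0,0],0.0]]'

```text
time: 6.5
tcp_pos: [0.5864, 0.1871, 0.2538]
tool_rot: [0.825, -0.565, 0.002, -0.002]
wrist_force: [0.6, 0.2, -0.9]
width: 0.0115
gripper_force: 42.0
```

```bash
python3 key.py w3.png; python3 -c "
from h import *
s=arm.sense();print(s['wrist_force'],s['width'],arm.camera_info('wrist')['mtx'])"
```

```text
[ 0.1766  0.4185  0.1982  1.3456 -0.0001 -1.7644] [0.5864 0.1871 0.2538] -158.78818329189502
[ 310  237   26   86 2015] [322.7434 279.9499]
c@.058 [0.5404 0.3075 0.058 ] c@.074 [0.5441 0.2977 0.074 ]
0.074 ((0.5434291362762451, 0.30040690302848816), (0.031423717737197876, 0.12307381629943848), 21.927291870117188)
key_bow [394.6, 200.7] 0.9 [0.5003 0.1747 0.058 ]
key_bow [321.7, 275.3] 0.72 [0.5442 0.3014 0.058 ]
key_block [327.8, 177.9] 0.59 [0.579  0.1898 0.    ]
key_tip [323.5, 237.0] 0.81 [0.554  0.2702 0.01  ]
key_tip [387.4, 190.0] 0.76 [0.4988 0.174  0.01  ]
[ 0.00311408  0.1675352  -1.84046743] 0.011371957687106296 [[281.80343052   0.         322.56831623]
 [  0.         281.80343052 205.88960238]
 [  0.           0.           1.        ]]
```

View pics/w3.png

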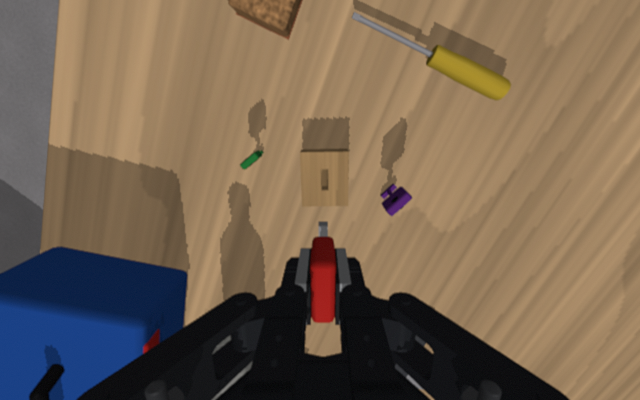

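Call:
send_rows --motion '[[[0,-0.026,0.003],[0,0,-0.37],0.0],[[0,-0.026,0.003],[0,0,-0.37],0.0],[[0,-0.026,0.003],[0,0,-0.37],0.0],[[0,-0.026,0.003],[0,0,-0.37],0.0],[[0,-0.026,0.003],[0,0,-0.37],0.0]]'

```text
time: 7.2
tcp_pos: [0.585, 0.0559, 0.2644]
tool_rot: [0.766, -0.643, -0.001, 0.001]
wrist_force: [0.9, -0.0, -0.4]
width: 0.0114
gripper_force: 42.0
```

Call:
send_rows --motion '[[[0,-0.026,0],[0,0,-0.37],0.0],[[0,-0.026,0],[0,0,-0.37],0.0],[[0,-0.026,0],[0,0,-0.37],0.0],[[0,-0.026,0],[0,0,-0.37],0.0],[[0,-0.026,0],[0,0,-0.37],0.0]]'

```text
time: 7.7
tcp_pos: [0.5851, -0.074, 0.2643]
tool_rot: [-0.7, 0.714, 0.001, -0.0]
wrist_force: [0.0, -0.1, -1.2]
width: 0.0117
gripper_force: 42.0
```

Call:
send_rows --motion '[[[0,-0.026,0],[0,0,-0.37],0.0],[[0,-0.026,0],[0,0,-0.37],0.0],[[0,-0.026,0],[0,0,-0.37],0.0],[[0,-0.026,0],[0,0,-0.37],0.0],[[0,-0.026,0],[0,0,-0.37],0.0]]'

```text
time: 8.2
tcp_pos: [0.5851, -0.204, 0.2643]
tool_rot: [-0.628, 0.778, 0.001, -0.0]
wrist_force: [-0.1, 0.4, 0.1]
width: 0.0115
gripper_force: 42.0
```

Call:
send_rows --motion '[[[0,0,0],[0,0,0],0.0],[[0,0,0],[0,0,0],0.0],[[0,0,0],[0,0,0],0.0]]'

```text
time: 8.5
tcp_pos: [0.5854, -0.2023, 0.2649]
tool_rot: [-0.629, 0.777, 0.0, -0.0]
wrist_force: [1.0, 0.6, -0.5]
width: 0.0116
gripper_force: 42.0
```

```bash
cat > lock.py <<'E'
from h import *
import sys
from scipy.optimize import least_squares
np.set_printoptions(precision=4,suppress=True)
s=arm.sense();im=arm.capture('wrist');C=cam('wrist',s);save(sys.argv[1],im)
R=Rn.from_quat(s['tool_rot']).as_matrix();p=np.array(s['tcp_pos']);print(s['qpos'],p,'tool y yaw',np.degrees(np.arctan2(R[1,1],R[0,1])),s['wrist_force'])
h=cv2.cvtColor(im,cv2.COLOR_RGB2HSV);m=(((h[...,0]<6)|(h[...,0]>174))&(h[...,1]>150)&(h[...,2]>50)).astype(np.uint8)
k,l,st,c=cv2.connectedComponentsWithStats(m);i=1+np.argmax(st[1:,4]);r0,r1=st[i,1],st[i,1]+st[i,3];print('red rows',r0,r1,'cols',st[i,0],st[i,0]+st[i,2])
f=lambda o:[proj(C,p+R@[o[0]+.017,0,o[1]+.016])[0,1]-r0,proj(C,p+R@[o[0]-.017,0,o[1]-.016])[0,1]-r1]
o=least_squares(f,[0,0],x_scale=.01).x;print('bow offset in tool x,z',o)
# white housing top, unwarped to z=.116
n0=onz(C,proj(C,[.588,-.205,.116])[0],.116)
S=0.0005;g=np.mgrid[-80:81,-80:81];W=np.stack([n0[0]-g[0]*S,n0[1]-g[1]*S,0*g[0]+.116],-1).reshape(-1,3)
mp=proj(C,W).reshape(161,161,2).astype(np.float32);u=cv2.remap(im,mp[...,0],mp[...,1],cv2.INTER_LINEAR)
save('u_'+sys.argv[1],cv2.resize(u,(483,483)))
hu=cv2.cvtColor(u,cv2.COLOR_RGB2HSV);w=((hu[...,1]<60)&(hu[...,2]>110)).astype(np.uint8)
k,l,st,c=cv2.connectedComponentsWithStats(w);i=1+np.argmax(st[1:,4]);cc=max(cv2.findContours((l==i).astype(np.uint8),0,1)[0],key=cv2.contourArea)
r=cv2.minAreaRect(cc);P=lambda q:(n0[0]-(q[1]-80)*S,n0[1]-(q[0]-80)*S);print('housing',P(r[0]),np.array(r[1])*S,r[2])
fill=np.zeros_like(w);cv2.drawContours(fill,[cc],-1,1,-1);fill=cv2.erode(fill,np.ones((15,15)))
d=((fill>0)&(hu[...,2]<90)).astype(np.uint8);k,l,st,c=cv2.connectedComponentsWithStats(d)
for i in range(1,k):
    if st[i,4]>100:
        rr=cv2.minAreaRect(np.argwhere(l==i)[:,::-1].astype(np.float32));print('hole',P(rr[0]),np.array(rr[1])*S,rr[2],st[i,4])
for t in('lock_place','cabinet'):
    for dd in arm.tip_of('wrist',t)[:2]: print(t,dd['xy'],dd['conf'],onz(C,dd['xy'],{'lock_place':.116,'cabinet':0}[t]))
E
python3 lock.py w4.png; python3 -c "
import cv2,numpy as np
a=cv2.imread('pics/w4.png');b=cv2.imread('pics/u_w4.png');cv2.imwrite('pics/v4.png',np.hstack([cv2.resize(a,(480,300)),cv2.resize(b,(300,300))]))"
```

```text
[-0.4643  0.4286  0.2445  1.3876  0.0002 -1.825 ] [ 0.5854 -0.2023  0.2649] tool y yaw 167.95918468147923 [ 0.994   0.5831 -0.4553]
red rows 237 322 cols 310 336
bow offset in tool x,z [-0.0064  0.0122]
housing (np.float64(0.5829403572082519), np.float64(-0.2112108840942372)) [0.0684 0.0614] 11.458752632141113
hole (np.float64(0.5827980766296387), np.float64(-0.21150961303710827)) [0.0254 0.0086] 11.309932708740234 857
lock_place [325.8, 192.5] 0.6 [ 0.5808 -0.2051  0.116 ]
cabinet [305.7, 167.9] 0.58 [ 0.6064 -0.2133  0.    ]
```

View pics/v4.png

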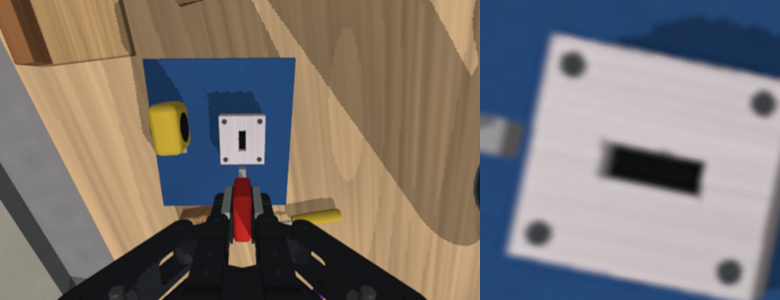

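```bash
cat > off.py <<'E'
from h import *
import sys
from scipy.optimize import least_squares
np.set_printoptions(precision=4,suppress=True)
s=arm.sense();C=cam('wrist',s);R=Rn.from_quat(s['tool_rot']).as_matrix();p=np.array(s['tcp_pos'])
im=arm.capture('wrist');print([ (r,im[r,323].tolist()) for r in list(range(214,330,3))])
S=cam('scene');T=cam('top');a=arm.capture('scene');b=arm.capture('top')
for n,K,i in(('scene',S,a),('top',T,b)):
    q=proj(K,p)[0];h=cv2.cvtColor(i,cv2.COLOR_RGB2HSV);m=(((h[...,0]<6)|(h[...,0]>174))&(h[...,1]>150)&(h[...,2]>50)).astype(np.uint8)
    y,x=np.nonzero(m[int(q[1])-25:int(q[1])+25,int(q[0])-25:int(q[0])+25]);print(n,'tcp px',q,'red n',len(x),(x.mean()+int(q[0])-25,y.mean()+int(q[1])-25) if len(x) else None)
q=proj(S,p)[0].astype(int);save('s5.png',np.hstack([cv2.resize(a[q[1]-40:q[1]+50,q[0]-60:q[0]+60],(480,360),interpolation=cv2.INTER_CUBIC),cv2.resize(im[170:350,240:400],(320,360))]))
E
python3 off.py
```

```text
[(214, [208, 198, 202]), (217, [206, 197, 201]), (220, [46, 73, 116]), (223, [82, 80, 80]), (226, [136, 134, 137]), (229, [149, 148, 151]), (232, [142, 141, 144]), (235, [108, 105, 107]), (238, [96, 13, 10]), (241, [96, 17, 13]), (244, [100, 21, 20]), (247, [99, 18, 16]), (250, [99, 18, 16]), (253, [97, 17, 14]), (256, [100, 18, 15]), (259, [101, 20, 18]), (262, [122, 25, 22]), (265, [137, 27, 24]), (268, [133, 25, 20]), (271, [133, 27, 23]), (274, [133, 26, 22]), (277, [132, 26, 23]), (280, [132, 25, 22]), (283, [132, 26, 23]), (286, [131, 23, 19]), (289, [131, 24, 21]), (292, [130, 25, 23]), (295, [149, 29, 26]), (298, [187, 37, 33]), (301, [189, 40, 35]), (304, [188, 39, 34]), (307, [189, 40, 36]), (310, [189, 41, 36]), (313, [189, 40, 36]), (316, [190, 40, 35]), (319, [190, 39, 35]), (322, [184, 95, 72]), (325, [196, 163, 122]), (328, [193, 160, 119])]
scene tcp px [242.3437 123.8523] red n 67 (np.float64(244.86567164179104), np.float64(126.02985074626866))
top tcp px [386.6651 172.3968] red n 0 None
```

View pics/s5.png

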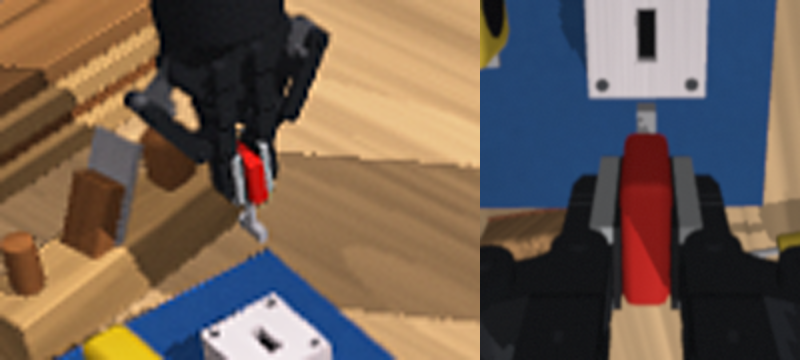

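```bash
python3 - <<'E'
from h import *
from scipy.optimize import least_squares
np.set_printoptions(precision=4,suppress=True)
s=arm.sense();C=cam('wrist',s);S=cam('scene');R=Rn.from_quat(s['tool_rot']).as_matrix();p=np.array(s['tcp_pos'])
pts=[(.012,.048),(.017,.016),(.017,-.016),(-.017,-.016)];rows=np.array([221,236.5,261.5,321.5])
def X(o,u): 
    c,q=np.cos(o[2]),np.sin(o[2]);return p+R@[o[0]+c*u[0]+q*u[1],0,o[1]-q*u[0]+c*u[1]]
pr=lambda o:np.array([proj(C,X(o,u))[0,1] for u in pts])
for th in (0,None):
    f=(lambda o:pr([o[0],o[1],0])-rows) if th==0 else (lambda o:pr(o)-rows)
    r=least_squares(f,[0,0] if th==0 else [0,0,0],x_scale=.01);print(r.x,r.fun)
    o=[*r.x,0][:3]
    print('scene: bow,tip pred',proj(S,[X(o,(0,0)),X(o,(0,.048))]))
print('top of img corner',proj(S,p).astype(int),pr([0,.002,0]),proj(S,[X([0,.002,0],(0,0)),X([0,.002,0],(0,.048))]))
# crop scale 4, origin q-(60,40): observed bow crop (253,175), tip crop (262,238)
q=proj(S,p)[0].astype(int);print('obs bow',q-[60,40]+np.array([253,175])/4,'tip',q-[60,40]+np.array([261,240])/4)
E
```

```text
[-0.0037  0.0096] [ 1.0583 -1.9231  1.0953 -0.2704]
scene: bow,tip pred [[243.5542 127.5921]
 [245.9513 142.7347]]
[-0.0036  0.0094 -0.0033] [ 1.201  -1.9221  0.9285 -0.1961]
scene: bow,tip pred [[243.5187 127.5085]
 [245.9523 142.6854]]
top of img corner [[242 123]] [221.1423 234.1438 263.9227 326.0401] [[242.3256 124.418 ]
 [244.763  139.6986]]
obs bow [245.25 126.75] tip [247.25 143.  ]
```

Call:
send_rows --motion '[[[-0.003,-0.012,-0.02],[0,0,0.12],0.0],[[0,0,-0.02],[0,0,0],0.0],[[0,0,-0.02],[0,0,0],0.0],[[0,0,-0.015],[0,0,0],0.0],[[0,0,-0.006],[0,0,0],0.0]]'

```text
time: 9.3
tcp_pos: [0.5821, -0.2146, 0.1829]
tool_rot: [-0.634, 0.774, 0.001, -0.0]
wrist_force: [-0.8, -0.4, -0.4]
width: 0.0113
gripper_force: 42.0
```

Call:
send_rows --motion '[[[0,0,0],[0,0,0],0.0],[[0,0,0],[0,0,0],0.0],[[0,0,0],[0,0,0],0.0]]'

```text
time: 9.6
tcp_pos: [0.583, -0.2152, 0.1852]
tool_rot: [-0.634, 0.774, -0.001, 0.0]
wrist_force: [-0.9, 0.2, -0.3]
width: 0.0115
gripper_force: 42.0
```

```bash
python3 - <<'E'
from h import *
np.set_printoptions(precision=4,suppress=True)
s=arm.sense();im=arm.capture('wrist');C=cam('wrist',s);S=cam('scene');R=Rn.from_quat(s['tool_rot']).as_matrix()
print(s['tcp_pos'],s['wrist_force'],np.degrees(np.arctan2(R[1,1],R[0,1])))
q=proj(C,[.5828,-.211,.116])[0];print('hole px',q, 'hole front/back', proj(C,[[.5828-.196*.01375,-.211-.981*.01375,.116],[.5828+.196*.01375,-.211+.981*.01375,.116]]))
sc=arm.capture('scene');p=proj(S,s['tcp_pos'])[0].astype(int)
save('s6.png',np.hstack([cv2.resize(im[150:270,260:390],(433,400),interpolation=cv2.INTER_CUBIC),cv2.resize(sc[p[1]-20:p[1]+60,p[0]-30:p[0]+40],(350,400),interpolation=cv2.INTER_CUBIC)]))
E
```

```text
[ 0.583  -0.2152  0.1852] [-0.9305  0.151  -0.329 ] 168.63425338346553
hole px [323.2168 231.6864] hole front/back [[323.2056 214.4206]
 [323.2276 248.2481]]
```

View pics/s6.png

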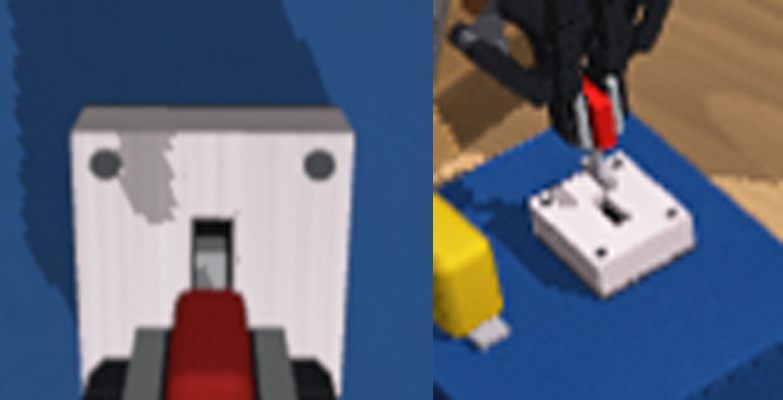

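Call:
send_rows --motion '[[[0,0,-0.003],[0,0,0],0.0],[[0,0,-0.002],[0,0,0],0.0],[[0,0,-0.002],[0,0,0],0.0],[[0,0,0],[0,0,0],0.0]]' --squeeze 28

```text
time: 10.1
tcp_pos: [0.5824, -0.215, 0.1769]
tool_rot: [-0.634, 0.774, 0.0, -0.0]
wrist_force: [0.3, -0.5, -0.6]
width: 0.0116
gripper_force: 42.0
```

Call:
send_rows --motion '[[[0,0,-0.001],[0,0,0],0.0],[[0,0,-0.001],[0,0,0],0.0],[[0,0,0],[0,0,0],0.0]]'

```text
time: 10.4
tcp_pos: [0.5825, -0.215, 0.1751]
tool_rot: [-0.634, 0.774, 0.0, -0.0]
wrist_force: [0.1, -0.7, -0.4]
width: 0.0119
gripper_force: 42.0
```

Call:
send_rows --motion '[[[0,0,-0.001],[0,0,0],0.0],[[0,0,-0.001],[0,0,0],0.0],[[0,0,0],[0,0,0],0.0]]'

```text
time: 10.7
tcp_pos: [0.5825, -0.215, 0.1731]
tool_rot: [-0.634, 0.774, 0.0, -0.0]
wrist_force: [0.6, -0.6, -0.2]
width: 0.0113
gripper_force: 42.0
```

Call:
send_rows --motion '[[[0,0,-0.001],[0,0,0],0.0],[[0,0,-0.001],[0,0,0],0.0],[[0,0,0],[0,0,0],0.0]]'

```text
time: 11.0
tcp_pos: [0.5825, -0.215, 0.1711]
tool_rot: [-0.634, 0.774, 0.0, -0.0]
wrist_force: [0.9, 0.0, -0.8]
width: 0.0119
gripper_force: 42.0
```

Call:
send_rows --motion '[[[0,0,-0.001],[0,0,0],0.0],[[0,0,-0.001],[0,0,0],0.0],[[0,0,0],[0,0,0],0.0]]'

```text
time: 11.3
tcp_pos: [0.5825, -0.215, 0.1691]
tool_rot: [-0.634, 0.774, 0.0, -0.0]
wrist_force: [0.1, 0.4, -0.8]
width: 0.0114
gripper_force: 42.0
```

Call:
send_rows --motion '[[[0,0,-0.001],[0,0,0],0.0],[[0,0,0],[0,0,0],0.0]]'

```text
time: 11.5
tcp_pos: [0.5825, -0.2151, 0.1682]
tool_rot: [-0.634, 0.774, 0.0, -0.0]
wrist_force: [-0.1, -0.1, -1.2]
width: 0.0111
gripper_force: 42.0
```

Call:
send_rows --motion '[[[0,0,-0.001],[0,0,0],0.0],[[0,0,0],[0,0,0],0.0]]'

```text
time: 11.7
tcp_pos: [0.5826, -0.2151, 0.1672]
tool_rot: [-0.634, 0.774, -0.0, 0.0]
wrist_force: [-0.8, -0.5, -0.5]
width: 0.0116
gripper_force: 42.1
```

Call:
send_rows --motion '[[[0,0,-0.001],[0,0,0],0.0],[[0,0,0],[0,0,0],0.0]]'

```text
time: 11.9
tcp_pos: [0.5827, -0.2152, 0.1668]
tool_rot: [-0.634, 0.774, -0.0, 0.0]
wrist_force: [-1.7, 0.8, 6.8]
width: 0.011
gripper_force: 43.1
```

Call:
send_rows --motion '[[[0,0,0.002],[0,0,0],0.0],[[0.0007,0.0035,0],[0,0,0],0.0],[[0,0,0],[0,0,0],0.0],[[0,0,-0.001],[0,0,0],0.0],[[0,0,0],[0,0,0],0.0]]'

```text
time: 12.4
tcp_pos: [0.5832, -0.2115, 0.167]
tool_rot: [-0.634, 0.774, 0.0, -0.0]
wrist_force: [0.4, -0.1, -0.7]
width: 0.0111
gripper_force: 42.0
```

Call:
send_rows --motion '[[[0,0,-0.001],[0,0,0],0.0],[[0,0,0],[0,0,0],0.0]]'

```text
time: 12.6
tcp_pos: [0.5832, -0.2116, 0.1661]
tool_rot: [-0.634, 0.774, 0.0, -0.0]
wrist_force: [-0.4, -0.2, -0.2]
width: 0.0114
gripper_force: 42.0
```

Call:
send_rows --motion '[[[0,0,-0.0005],[0,0,0],0.0],[[0,0,0],[0,0,0],0.0]]'

```text
time: 12.8
tcp_pos: [0.5832, -0.2116, 0.1657]
tool_rot: [-0.634, 0.774, 0.0, -0.0]
wrist_force: [-0.3, 0.3, -1.1]
width: 0.0112
gripper_force: 42.0
```

No contact below the earlier contact height, so the bit is entering the slot.

Call:
send_rows --motion '[[[0,0,-0.001],[0,0,0],0.0],[[0,0,0],[0,0,0],0.0]]'

```text
time: 13.0
tcp_pos: [0.5832, -0.2116, 0.1646]
tool_rot: [-0.634, 0.774, 0.0, -0.0]
wrist_force: [0.3, -0.5, -0.2]
width: 0.0115
gripper_force: 42.0
```

Call:
send_rows --motion '[[[0,0,-0.001],[0,0,0],0.0],[[0,0,0],[0,0,0],0.0]]'

```text
time: 13.2
tcp_pos: [0.5832, -0.2115, 0.1636]
tool_rot: [-0.634, 0.774, 0.0, -0.0]
wrist_force: [0.4, 0.3, -0.9]
width: 0.0118
gripper_force: 42.0
```

Call:
send_rows --motion '[[[0,0,-0.001],[0,0,0],0.0],[[0,0,0],[0,0,0],0.0]]'

```text
time: 13.4
tcp_pos: [0.5832, -0.2115, 0.1627]
tool_rot: [-0.634, 0.774, 0.0, -0.0]
wrist_force: [0.4, 0.7, -0.9]
width: 0.0115
gripper_force: 42.0
```

Call:
send_rows --motion '[[[0,0,-0.001],[0,0,0],0.0],[[0,0,-0.001],[0,0,0],0.0],[[0,0,0],[0,0,0],0.0]]'

```text
time: 13.7
tcp_pos: [0.5832, -0.2115, 0.1606]
tool_rot: [-0.634, 0.774, 0.0, -0.0]
wrist_force: [-0.2, -0.1, -1.7]
width: 0.0114
gripper_force: 42.0
```

Call:
send_rows --motion '[[[0,0,-0.001],[0,0,0],0.0],[[0,0,-0.001],[0,0,0],0.0],[[0,0,0],[0,0,0],0.0]]'

```text
time: 14.0
tcp_pos: [0.5832, -0.2115, 0.1586]
tool_rot: [-0.634, 0.774, 0.0, -0.0]
wrist_force: [0.0, 0.1, -0.5]
width: 0.0112
gripper_force: 42.0
```

Call:
send_rows --motion '[[[0,0,-0.001],[0,0,0],0.0],[[0,0,-0.001],[0,0,0],0.0],[[0,0,0],[0,0,0],0.0]]'

```text
time: 14.3
tcp_pos: [0.5832, -0.2115, 0.1566]
tool_rot: [-0.634, 0.774, 0.0, -0.0]
wrist_force: [-0.3, -0.7, 0.1]
width: 0.0112
gripper_force: 42.0
```

Call:
send_rows --motion '[[[0,0,-0.001],[0,0,0],0.0],[[0,0,-0.001],[0,0,0],0.0],[[0,0,0],[0,0,0],0.0]]'

```text
time: 14.6
tcp_pos: [0.5832, -0.2115, 0.1546]
tool_rot: [-0.634, 0.774, 0.0, -0.0]
wrist_force: [-0.1, 0.8, -0.4]
width: 0.011
gripper_force: 42.0
```

Call:
send_rows --motion '[[[0,0,-0.001],[0,0,0],0.0],[[0,0,-0.001],[0,0,0],0.0],[[0,0,0],[0,0,0],0.0]]'

```text
time: 14.9
tcp_pos: [0.5832, -0.2115, 0.1526]
tool_rot: [-0.634, 0.774, 0.0, -0.0]
wrist_force: [-0.5, -0.3, -0.7]
width: 0.0113
gripper_force: 42.0
```

Call:
send_rows --motion '[[[0,0,-0.001],[0,0,0],0.0],[[0,0,-0.001],[0,0,0],0.0],[[0,0,0],[0,0,0],0.0]]'

```text
time: 15.2
tcp_pos: [0.5832, -0.2115, 0.1506]
tool_rot: [-0.634, 0.774, 0.0, -0.0]
wrist_force: [-0.6, -0.4, -0.2]
width: 0.0112
gripper_force: 42.0
```

Call:
send_rows --motion '[[[0,0,-0.001],[0,0,0],0.0],[[0,0,0],[0,0,0],0.0]]'

```text
time: 15.4
tcp_pos: [0.5832, -0.2115, 0.1497]
tool_rot: [-0.634, 0.774, 0.0, -0.0]
wrist_force: [-0.2, -0.5, -0.7]
width: 0.0113
gripper_force: 42.0
```

Call:
send_rows --motion '[[[0,0,-0.0005],[0,0,0],0.0],[[0,0,0],[0,0,0],0.0]]'

```text
time: 15.6
tcp_pos: [0.5833, -0.2116, 0.1492]
tool_rot: [-0.634, 0.774, -0.0, 0.0]
wrist_force: [-0.2, 0.1, -1.7]
width: 0.0114
gripper_force: 42.1
```

Call:
send_rows --motion '[[[0,0,-0.0005],[0,0,0],0.0],[[0,0,0],[0,0,0],0.0]]'

```text
time: 15.8
tcp_pos: [0.5833, -0.2116, 0.1491]
tool_rot: [-0.634, 0.774, -0.0, 0.0]
wrist_force: [-0.6, 0.1, 3.9]
width: 0.0112
gripper_force: 42.7
```

Call:
send_rows --motion '[[[0,0,0],[0,0,-0.5],0.0],[[0,0,0],[0,0,-0.5],0.0],[[0,0,0],[0,0,-0.5],0.0],[[0,0,0],[0,0,-0.5],0.0],[[0,0,0],[0,0,0],0.0]]'

```text
time: 16.3
tcp_pos: [0.5835, -0.2117, 0.1492]
tool_rot: [-0.549, 0.836, -0.0, 0.0]
wrist_force: [0.9, -0.3, 4.4]
width: 0.0114
gripper_force: 42.8
```

```bash
cat > st.py <<'E'
from h import *
np.set_printoptions(precision=3,suppress=True)
s=arm.sense();R=Rn.from_quat(s['tool_rot']).as_matrix();print(np.degrees(np.arctan2(R[1,1],R[0,1])),s['wrist_force'],s['ft_torque'],s['gripper_force'],s['tcp_pos'],s['qpos'][5])
a=arm.capture('scene').astype(int)
import os
if os.path.exists('ref.npy'):
    d=abs(a-np.load('ref.npy')).sum(2)>60;print('changed px in cabinet area',d[130:300,150:340].sum(),np.argwhere(d[130:300,150:340]).mean(0)+[130,150] if d[130:300,150:340].any() else '')
else: np.save('ref.npy',a)
E
python3 st.py
```

```text
156.58005369564592 [ 0.868 -0.292  4.373] [-0.043  0.066 -0.004] 42.77125954627991 [ 0.583 -0.212  0.149] -1.6412466751865011
```

Call:
send_rows --motion '[[[0,0,0],[0,0,-0.5],0.0],[[0,0,0],[0,0,-0.5],0.0],[[0,0,0],[0,0,-0.5],0.0],[[0,0,0],[0,0,-0.5],0.0],[[0,0,0],[0,0,0],0.0]]'

```text
time: 16.85
tcp_pos: [0.5835, -0.2117, 0.1491]
tool_rot: [-0.459, 0.888, -0.0, 0.0]
wrist_force: [-0.0, 0.4, 4.6]
width: 0.0116
gripper_force: 42.9
```

```bash
python3 st.py
```

```text
144.66043171437713 [-0.021  0.367  4.615] [-0.061 -0.041  0.045] 42.92791664600372 [ 0.584 -0.212  0.149] -1.4331807806317425
changed px in cabinet area 475 [153.143 229.451]
```

Call:
send_rows --motion '[[[0,0,0],[0,0,-0.5],0.0],[[0,0,0],[0,0,-0.5],0.0],[[0,0,0],[0,0,-0.5],0.0],[[0,0,0],[0,0,0],0.0]]'

```text
time: 17.3
tcp_pos: [0.5835, -0.2117, 0.1491]
tool_rot: [-0.388, 0.922, -0.0, 0.0]
wrist_force: [-0.4, -0.4, 5.2]
width: 0.0113
gripper_force: 42.9
```

```bash
python3 st.py
```

```text
135.67538458899736 [-0.423 -0.43   5.159] [-0.056  0.053  0.043] 42.9230672121048 [ 0.584 -0.212  0.149] -1.276404425809661
changed px in cabinet area 672 [153.341 227.875]
```

Turned 33°, with low torque. I keep turning.

Call:
send_rows --motion '[[[0,0,0],[0,0,-0.5],0.0],[[0,0,0],[0,0,-0.5],0.0],[[0,0,0],[0,0,-0.5],0.0],[[0,0,0],[0,0,-0.5],0.0],[[0,0,0],[0,0,0],0.0]]'

```text
time: 17.85
tcp_pos: [0.5835, -0.2117, 0.1491]
tool_rot: [-0.29, 0.957, -0.0, 0.0]
wrist_force: [0.3, -1.1, 5.5]
width: 0.0113
gripper_force: 42.9
```

```bash
python3 st.py
```

```text
123.67359584140529 [ 0.31  -1.055  5.543] [-0.174 -0.008  0.077] 42.93093502521515 [ 0.584 -0.212  0.149] -1.0669407360772916
changed px in cabinet area 839 [153.902 225.374]
```

Call:
send_rows --motion '[[[0,0,0],[0,0,-0.5],0.0],[[0,0,0],[0,0,-0.5],0.0],[[0,0,0],[0,0,-0.5],0.0],[[0,0,0],[0,0,0],0.0]]'

```text
time: 18.3
tcp_pos: [0.5835, -0.2118, 0.1491]
tool_rot: [-0.214, 0.977, -0.0, 0.0]
wrist_force: [0.4, -0.5, 5.3]
width: 0.0118
gripper_force: 42.9
```

```bash
python3 st.py
```

```text
114.6701208029188 [ 0.378 -0.492  5.342] [-0.116  0.051  0.056] 42.93943762779236 [ 0.583 -0.212  0.149] -0.9098318808167335
changed px in cabinet area 963 [154.073 225.289]
```

Call:
send_rows --motion '[[[0,0,0],[0,0,-0.5],0.0],[[0,0,0],[0,0,-0.5],0.0],[[0,0,0],[0,0,0],0.0]]'

```text
time: 18.65
tcp_pos: [0.5835, -0.2117, 0.1491]
tool_rot: [-0.162, 0.987, -0.0, 0.0]
wrist_force: [-0.7, -1.7, 5.3]
width: 0.0114
gripper_force: 43.0
```

```bash
python3 st.py
```

```text
108.67413762493051 [-0.705 -1.716  5.315] [-0.104  0.098  0.012] 42.96583950519562 [ 0.583 -0.212  0.149] -0.8051539949186705
changed px in cabinet area 1546 [161.12  246.844]
```

```bash
python3 - <<'E'
from h import *
im=arm.capture('scene');save('s8.png',cv2.resize(im[110:250,160:360],(800,560),interpolation=cv2.INTER_CUBIC))
E
python3 st.py
```

```text
108.77025516833291 [ 0.556 -0.335  5.763] [-0.151  0.086  0.053] 42.969868183135986 [ 0.583 -0.212  0.149] -0.8068749857243885
changed px in cabinet area 1782 [162.263 252.722]
```

View pics/s8.png

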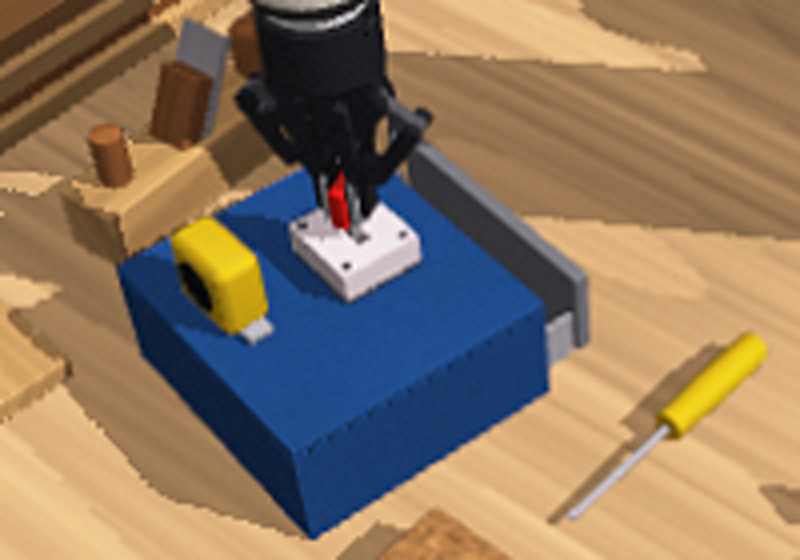

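The picture shows the drawer front sprung out (about (500,230) to (590,300) in the crop), with the key standing in the lock. Next I release it and withdraw.

Call:
send_rows --motion '[[[0,0,0.0003],[0,0,0.1],0.0],[[0,0,0],[0,0,0],0.015],[[0,0,0],[0,0,0],0.02],[[0,0,0],[0,0,0],0.03],[[0,0,0],[0,0,0],0.035]]'

```text
time: 19.3
tcp_pos: [0.5832, -0.2115, 0.1489]
tool_rot: [-0.167, 0.986, 0.0, -0.0]
wrist_force: [-0.1, 0.1, 0.6]
width: 0.035
gripper_force: 0.0
```

Call:
send_rows --motion '[[[0,0,0],[0,0,0],0.035],[[0,0,0.005],[0,0,0],0.035],[[0,0,0.01],[0,0,0],0.035],[[0,0,0.02],[0,0,0],0.035],[[0,0,0.02],[0,0,0],0.035]]'

```text
time: 19.8
tcp_pos: [0.5832, -0.2115, 0.2055]
tool_rot: [-0.167, 0.986, -0.0, 0.0]
wrist_force: [1.3, -0.3, 0.1]
width: 0.0352
gripper_force: 0.0
```

Call:
send_rows --motion '[[[0,0,0.02],[0,0,0],0.035],[[0,0,0.02],[0,0,0],0.035],[[0,0,0.02],[0,0,0],0.035],[[0,0,0],[0,0,0],0.035],[[0,0,0],[0,0,0],0.035]]'

```text
time: 20.3
tcp_pos: [0.5834, -0.2116, 0.2646]
tool_rot: [-0.167, 0.986, -0.0, 0.0]
wrist_force: [0.2, -0.5, 0.3]
width: 0.035
gripper_force: 0.0
```

```bash
python3 - <<'E'
from h import *
im=arm.capture('scene');w=arm.capture('wrist');save('s9.png',np.hstack([cv2.resize(im[110:250,190:320],(371,400),interpolation=cv2.INTER_CUBIC),cv2.resize(w[100:300,230:430],(400,400))]))
E
python3 st.py
```

```text
109.22582399762636 [ 0.477  0.381 -0.461] [-0.013  0.021  0.057] 0.0 [ 0.583 -0.211  0.264] -0.8147776796337947
changed px in cabinet area 2812 [158.905 238.953]
```

View pics/s9.png

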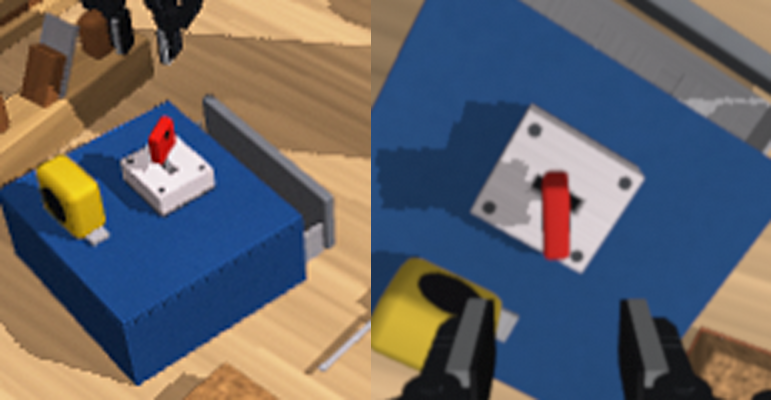

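The key stands turned in the lock, released. The drawer is out and the gripper is clear.

```bash
python3 -c "
from bench import arm
print(arm.hand_in())"
```

```text
the job is handed in; nothing more can be done
None
```

The job is handed in: I pushed the red key home and turned it about 60° clockwise, the drawer sprang open, the key was left standing in the lock, and no tool was touched; the hand-in returned no verdict.

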